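# Press the lid home on a biscuit sample tin

## Robot

A 6-joint arm with a two-finger parallel gripper is mounted at the origin on the work surface. World frame = base frame: x ahead of the robot, y to its left, z up, the work surface at z = 0. Lengths are in m, angles in rad, forces in N, time in s.
With the tool pointing down it reaches from about 0.35 to 0.775 m from the base axis. Payload 5.5 kg.
Tool frame: the origin (TCP) lies midway between the tips of the shut fingers; the grasp point (between the pads) lies 19 mm behind it; z points along the fingers, y is the line along which they close (so a half turn about z gives the same grasp; the last joint's range is limited). The gripper opens to 85 mm and grips with 20 to 120 N. Pads are 22 mm wide; open, the fingers measure 114 mm over their backs; the gripper's body (76 mm by 85 mm) begins 54 mm behind the grasp point. The pads swing forward as they close: fully open they stand 13 mm farther back than shut.
Start: joints at [1.082, 0.313, 0.046, 1.304, 0, 1.431], TCP at [0.197, 0.54, 0.231] pointing down, gripper open.
Joint ranges: [-2.76, 2.76], [-0.86, 1.69], [-1.03, 1.26], [-2.2, 2.34], [-1.47, 1.5], [-3.14, 3.14]. Speed limits (rad/s): [2.57, 2.57, 3.14, 3.14, 3.14, 3.14].

## Interface

Orientations are given as a 3x3 rotation matrix whose columns are the frame's x, y, z axes.
In Python, from workcell import status, optics, job gives the robot as it stands.
- The arm moves only by the tool carry_out, never from a script. Its arguments are lists of equal length, an entry for each row: "slide": the shift along the tool's x, y, z in m, a list of three; "dr": the turn, a rotation vector about the tool's x, y, z in degrees, a list of three. A call has exactly 8 rows; each row is the pose to reach, as a shift and turn from the pose commanded when the call began, along the tool's axes at that moment; what a row does not reach only later rows make up. A row lasts 1/10 s, in which the tool goes at most 50 mm and 8.59 degrees, less where a joint would pass 70% of its speed; a pose out of reach is approached as far as the arm can. A call with a gripper value outside its range is refused whole. "grip" is the finger opening in m, from 0 to 0.0854, set as the call begins (left out, the last holds). The fingers move at their own pace and stop on an object; the grip force is fixed at half the most. Time passes only in rows, so rows that repeat a pose let the fingers close, or fill a call up. It gives the time, the measured TCP pose, the force, the opening and the grip force at its end, in the units of the state.
- status.get_state(): the state, without advancing time (a new reading comes with each control period).
- optics.get_image(name): name is "side" or "top" or "wrist"; returns the picture (420x560x3 uint8, red, green, blue); there is no depth.
- optics.get_calibration(name): a dict with "fov_y" (degrees; the focal length in pixels is half the picture's height over the tangent of half this angle, whatever the lens; pixels are square), "cx", "cy" (the principal point, pixels), "world_to_cam" (4x4, takes a point from world to camera coordinates); the wrist camera has in their place "T_tool_cam" (4x4, takes a point from camera to tool coordinates, whose origin is the TCP and whose axes are the flange's). Camera axes: x right, y up, looking along -z (the intrinsics and any distortion apply to the point x, -y, -z); pixel columns grow to the right and rows downward; lengths in m; the calibration is good to about 2 mm. A picture is of the moment at which its call begins: read the wrist's pose just before it. get_calibration takes no time and is no camera call.
- job.sign_off(): hands the job in; it is judged then, once.
The state is a dict: "clock": time; "joint_pos": joint angles; "joint_velocities": joint speeds; "joint_torque": joint torques, N m; "tool_pos": TCP position; "eef_rot": TCP orientation; "ft_force": force on the tool from outside, world axes, zero at the start; "wrist_torque": the same for the moment, N m; "grip_width": finger opening in m; "gripper_force": force on a finger pad.
Only numpy, scipy, OpenCV 4.12 (cv2) and the standard library are available. Lean on these libraries where they do the work, as an engineer would, in place of code of your own. Each camera call takes 0.05 s, during which the arm holds its last target. There are 200 camera calls.

## Task

Stand the red tin upright in the round blue nest of the lever press, then flip the yellow safety catch outward, all the way over, clear of the lever, and then pull the lever's black bar forward and fully down to its stop so that the purple head presses on the tin's lid. Finish while still holding the bar down with the fingers: the program ends holding it, because the lever springs up when let go. Leave the blue and green tins, the biscuits, the spatula and the spray bottle where they are.

Things in the scene. Friction and masses are not known exactly. Their poses are not given: they have to be found in the camera images.
- tin: the red sample tin with its lid on (the only red tin): upright cylinder 57 mm across, 50 mm high, about 0.16 kg, white paper band round its waist; origin at the centre of its underside, z up. It stands loose on the table
- press: grey hand lever press, fixed to the table. Origin on the table under the nest's centre; z up, -x its front (lever is pulled that way), +y its left (catch side). 12 mm base plate: x -70 to 160, y -100 to 100 mm; cheeks at x 90 to 135, y +-82 to +-94 mm, 112 mm tall; post behind the catch 166 mm tall. Place and yaw vary
- nest (a point): centre of the nest floor, 12 mm above the table: a blue ring 66 mm inside diameter, its rim 10 mm above this floor (about 78 mm outside). With the lever raised the nest is free from above; the raised head is then about 70 mm behind the nest centre (press +x) and 140 to 200 mm above the table
- lever (a joint): lever swing about a level axis along press y (rad): 0 = raised (leans 5 degrees back), grows as the bar is pulled to press -x and down; 1.66 = level, head just meets the lid of a tin in the nest; 1.75 = bottom stop. Sprung: lifts when let go; about 1 N at the bar at the top, 15 N at the stop with a tin. The shut catch blocks it within about 0.1 rad
- lever_hinge (a point): middle of the lever's hinge axis, in press axes 90 mm behind the nest centre (+x), 90 mm above the table
- pull_bar: the lever's black round grip bar, 16 mm thick, along press y between two steel arms 108 mm apart inside, so the fingers can straddle its middle from above; origin at its middle, 180 mm from the hinge axis; 269 mm above the table when raised, 73 mm when fully down. A sleeve that turns freely on its own axis (its y axis), so a grip can keep its orientation
- press_head: the purple sprung disc, 44 mm across, on a cross beam of the lever 90 mm from the hinge axis; origin on its axis 12 mm behind the pressing face; it yields up to 10 mm against a spring of 1.8 N per mm
- catch (a joint): swing of the yellow catch about a level axis along press x (rad): 0 = shut (tongue across the left lever arm, upright standing up), grows as the upright goes outward (press +y) and down; 1.6 = fully flipped, the stop. From about 1.25 the tongue is clear of the lever. Stays where it is left; needs about 1.5 N at the rod
- catch_grip (a point): point on the catch's yellow thumb rod (round, 12 mm thick, 72 mm long, along press x, free end to the press's front) where to take or push it: 17 mm from the free end, 50 mm in front of the upright, 45 mm from the catch's hinge axis; 195 mm above the table when shut. It moves with the catch
- catch_hinge (a point): point on the catch's hinge axis (fixed to the press) straight below catch_grip when shut, 150 mm above the table, in press axes 30 mm behind (+x) and 88 mm left (+y) of the nest centre
- tin_blue: blue tin of the same size as the red one, to be left alone; origin at the centre of its underside
- tin_green: green tin of the same size as the red one, to be left alone; origin at the centre of its underside
- biscuit_a: loose round biscuit, 74 mm across, 11 mm thick, lying at the back; leave alone
- biscuit_b: another such biscuit; leave alone
- spatula: spatula lying on the left of the table; leave alone
- spray: white bottle with a blue cap, 60 mm across, 170 mm tall, standing on the left; leave alone
There are look-alikes about, which are no part of the job. Leave any brown or orange look-alike of the tin alone.

How it is judged:
By the outcome, as a careful person would: the job done as asked, in the order asked, and still so for the second after the job is handed in, while the arm keeps its last pose, push and grip.
It also fails if it takes over 69 s, if anything falls off the work surface, if the arm or the gripper's body presses on something with over 40 N, if the wrist force passes 120 N, or if a joint passes its speed limit or range.

## Working session

There is one attempt and no reset: what is moved stays moved. The work goes in short steps, Python scripts to look and compute and a tool call to move; the robot and the scene stay as the last step left them, time stands still between calls to the robot, and variables do not carry over. Pictures are saved under pics/ and viewed, at most 11 in all, crops included, and the job is handed in when it is done.

Besides the shell and the picture viewer there is one more tool, called after "Call:" as name(argument=value, ...), one argument or row to a line, values as JSON. carry_out: Moves the arm, as the interface text tells. Its arguments: {"type":"object","properties":{"slide":{"type":"array","items":{"type":"array","items":{"type":"number"}}},"dr":{"type":"array","items":{"type":"array","items":{"type":"number"}}},"grip":{"type":"number"}},"required":["slide","dr"]}

```bash
mkdir -p pics; ls
python3 - <<'E'
from workcell import status, optics
import cv2, numpy as np
s=status.get_state(); print(s)
for n in("side","top","wrist"):
    im=optics.get_image(n); cv2.imwrite(f"pics/{n}0.png",im[:,:,::-1]); np.save(f"pics/{n}0.npy",im)
    print(n,optics.get_calibration(n))
E
```

```text
pics
{'clock': 0.0, 'joint_pos': array([ 1.08242395e+00,  3.14028554e-01,  4.49707239e-02,  1.30360374e+00,
       -7.96496542e-06,  1.43118023e+00]), 'joint_velocities': array([-0.00045803, -0.00012151,  0.00041444, -0.00064071, -0.000435  ,
        0.00076838]), 'joint_torque': array([ 8.37464540e-04, -4.80621743e+01,  2.98537052e+01,  1.92966079e-02,
        9.25040695e-05,  1.25754033e-05]), 'tool_pos': array([0.19626931, 0.53991568, 0.23038949]), 'eef_rot': array([[-9.39798351e-01,  3.41728411e-01, -8.68118476e-04],
       [ 3.41729421e-01,  9.39796934e-01, -1.65092986e-03],
       [ 2.51685444e-04, -1.84820279e-03, -9.99998260e-01]]), 'ft_force': array([-0.16439469,  0.44077988,  0.79992833]), 'wrist_torque': array([-0.02920148,  0.01317739,  0.02459386]), 'gripper_force': 0.0, 'grip_width': 0.0855187073965247}
side {'fov_y': 51.43021994568135, 'cx': 283.5833107108218, 'cy': 211.0715170717244, 'world_to_cam': array([[ 0.90451888, -0.426157  ,  0.01535624, -0.46038893],
       [ 0.26540407,  0.59077628,  0.76193443, -0.27450857],
       [-0.33377579, -0.68510846,  0.6474721 , -1
[... 162 characters left out ...]
rld_to_cam': array([[-0.02919807, -0.9994528 ,  0.01554255,  0.00942893],
       [ 0.9837316 , -0.02597449,  0.17775676, -0.52730699],
       [-0.17725578,  0.02047985,  0.98395171, -1.493448  ],
       [ 0.        ,  0.        ,  0.        ,  1.        ]])}
wrist {'fov_y': 65.23721264850872, 'cx': 278.50916207430794, 'cy': 211.2181071501574, 'T_tool_cam': array([[-2.32456331e-05,  9.51563649e-01,  3.07451820e-01,
         7.86722322e-02],
       [ 9.99999852e-01, -1.44783693e-04,  5.23713045e-04,
         3.31261654e-04],
       [ 5.42860306e-04,  3.07451787e-01, -9.51563505e-01,
        -1.43402844e-01],
       [ 0.00000000e+00,  0.00000000e+00,  0.00000000e+00,
         1.00000000e+00]])}
```

View pics/top0.png

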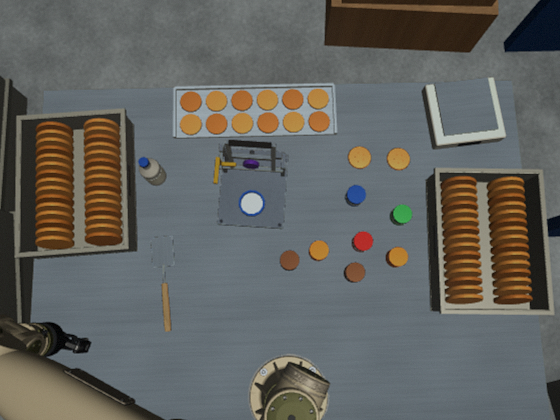

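View pics/side0.png

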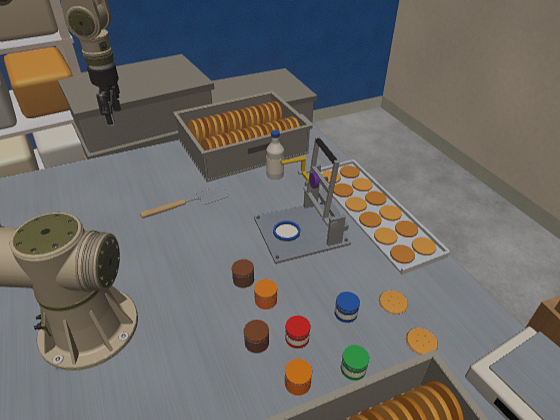

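The top view shows the red tin at (363,241). The look-alikes are orange at (319,250) and (398,257), brown at (289,260) and (355,272), blue at (356,195) and green at (402,214). Only (363,241) is red with a white band, and in the side view it is at (297,331). The nest is at (252,203) top and (287,231) side, and the yellow catch is at (218,170) top.

```bash
cat > h.py <<'E'
import numpy as np, cv2
from workcell import status, optics
def cam(n,s=None):
    c=optics.get_calibration(n); f=210/np.tan(np.radians(c["fov_y"]/2))
    if n=="wrist":
        T=np.eye(4);T[:3,:3]=s["eef_rot"];T[:3,3]=s["tool_pos"];M=T@c["T_tool_cam"]
    else: M=np.linalg.inv(c["world_to_cam"])
    return f,c["cx"],c["cy"],M
def ray(C,u,v):
    f,cx,cy,M=C; d=M[:3,:3]@np.array([(u-cx)/f,-(v-cy)/f,-1]); return M[:3,3],d/np.linalg.norm(d)
def plane(C,u,v,z):
    o,d=ray(C,u,v); return o+d*(z-o[2])/d[2]
def tri(*rs):
    A=sum(np.eye(3)-np.outer(d,d) for o,d in rs); b=sum((np.eye(3)-np.outer(d,d))@o for o,d in rs)
    p=np.linalg.solve(A,b); return p,[np.linalg.norm(np.cross(p-o,d)) for o,d in rs]
def proj(C,p):
    f,cx,cy,M=C; q=np.linalg.inv(M)@np.append(p,1); return cx+f*q[0]/-q[2], cy+f*q[1]/q[2]
def mask(im,lo,hi):
    return cv2.inRange(cv2.cvtColor(im,cv2.COLOR_RGB2HSV),np.array(lo),np.array(hi))
def blobs(m,amin=15):
    n,l,st,c=cv2.connectedComponentsWithStats(m)
    return [(st[i].tolist(),c[i].round(1).tolist()) for i in range(1,n) if st[i][4]>=amin]
E
python3 - <<'E'
from h import *
t=np.load("pics/top0.npy");s=np.load("pics/side0.npy")
for n,im,w in(("top",t,(170,130,420,290)),("side",s,(220,120,420,400))):
    x0,y0,x1,y1=w; sub=np.zeros_like(im); sub[y0:y1,x0:x1]=im[y0:y1,x0:x1]
    print(n,"red",blobs(mask(sub,(0,200,90),(4,255,255))|mask(sub,(174,200,90),(180,255,255))))
    print(n,"blue",blobs(mask(sub,(105,150,60),(125,255,255))))
    print(n,"yel",blobs(mask(sub,(20,170,90),(32,255,255))))
    print(n,"purp",blobs(mask(sub,(130,100,30),(160,255,255)),5))
    print(n,"white",blobs(mask(sub,(0,0,215),(180,30,255)),20))
    print(n,"black",blobs(mask(sub,(0,0,0),(180,255,40)),40))
a=cv2.resize(t[130:290,200:420],None,fx=2.6,fy=2.6,interpolation=2)
b=cv2.resize(s[120:260,240:360],None,fx=3,fy=3,interpolation=2); b2=cv2.resize(s[300:400,240:360],None,fx=1.6,fy=1.6)
cv=np.zeros((600,800,3),np.uint8); cv[:416,:400]=cv2.resize(t[130:234,200:300],(400,416),interpolation=2)
cv[:420,420:780]=b; cv[425:585,420:612]=b2; cv[420:600,0:360]=cv2.resize(t[225:285,280:400],(360,180))
cv2.imwrite("pics/crop1.png",cv[:,:,::-1])
E
```

```text
top red [([354, 233, 8, 9, 16], [357.0, 236.7]), ([361, 232, 11, 13, 30], [367.0, 235.9])]
top blue [([347, 185, 19, 19, 270], [355.7, 194.1]), ([239, 190, 26, 26, 124], [251.4, 202.8])]
top yel [([214, 158, 6, 25, 89], [216.4, 169.4]), ([221, 162, 15, 4, 51], [227.6, 163.7])]
top purp [([244, 159, 15, 9, 108], [250.7, 163.4])]
top white []
top black [([0, 0, 560, 420, 195200], [276.4, 209.5]), ([229, 140, 43, 8, 222], [249.4, 143.7])]
side red [([286, 316, 24, 21, 389], [297.6, 325.9]), ([287, 342, 19, 6, 26], [295.8, 345.5])]
side blue [([271, 131, 8, 6, 32], [274.9, 132.8]), ([273, 221, 27, 20, 150], [286.5, 230.4]), ([336, 292, 24, 19, 349], [347.7, 301.1]), ([337, 308, 21, 7, 32], [346.3, 312.2]), ([336, 315, 20, 7, 35], [344.6, 319.4])]
side yel [([281, 157, 28, 24, 138], [297.9, 164.6])]
side purp [([309, 172, 10, 16, 125], [313.7, 179.8])]
side white []
side black [([0, 0, 560, 420, 179200], [267.0, 193.9]), ([316, 139, 20, 24, 107], [325.3, 149.8])]
```

View pics/crop1.png

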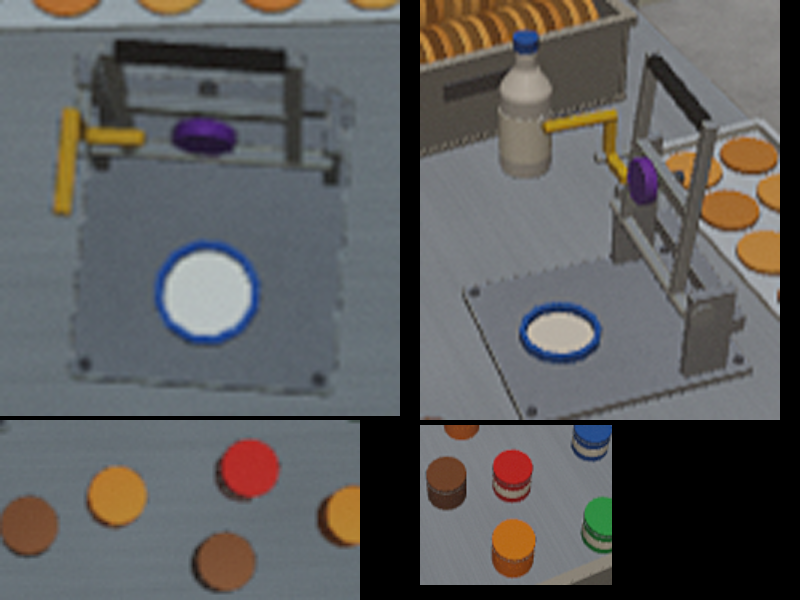

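Run:
```python
from h import *
t=np.load("pics/top0.npy");s=np.load("pics/side0.npy");T=cam("top");S=cam("side")
print(cv2.cvtColor(t[241:242,363:364],cv2.COLOR_RGB2HSV))
def red(im): 
    h=cv2.cvtColor(im,cv2.COLOR_RGB2HSV); return ((((h[...,0]<5)|(h[...,0]>172))&(h[...,1]>150)&(h[...,2]>110))*255).astype(np.uint8)
m=red(t); m[:225]=0;m[285:]=0;m[:,:280]=0;m[:,420:]=0; print(blobs(m))
R=lambda C,p:ray(C,*p)
# nest ring outer centre
print("nest",tri(R(T,(251.5,202.8)),R(S,(286.5,230.6))),plane(T,251.5,202.8,.022))
print("free",tri(R(T,(215.7,182.7)),R(S,(283,162.7))))
print("far",tri(R(T,(217.5,158.5)),R(S,(304.2,159))))
print("barmid",tri(R(T,(249.4,143.7)),R(S,(325.3,149.8))))
print("barL",tri(R(T,(229,142.5)),R(S,(316.5,139.5))))
print("barR",tri(R(T,(271.5,145.2)),R(S,(335,162))))
print("head",tri(R(T,(250.7,163.4)),R(S,(313.7,179.8))))
print("tin", plane(T,363.2,241,.05),plane(S,297.6,324,.05), tri(R(T,(363,241)),R(S,(297.6,323))))
for p in((220.5,220.7),(279.6,224.7)): print("base bolts",plane(T,*p,.012))
for n in((117,70),(166,136)):pass
```

```text
[[[  1 196 178]]]
[([354, 232, 19, 19, 279], [362.8, 240.6])]
nest (array([0.56085424, 0.09164939, 0.01897044]), [np.float64(0.0003698796932171059), np.float64(0.0003698796932169986)]) [0.55989253 0.09162532 0.022     ]
free (array([0.58549802, 0.17882841, 0.19548523]), [np.float64(0.002416953829855726), np.float64(0.002416953829855917)])
far (array([0.65198538, 0.17421969, 0.19317947]), [np.float64(0.00088878490023028), np.float64(0.0008887849002303859)])
barmid (array([0.66466787, 0.08376418, 0.27361612]), [np.float64(0.0005914298279624452), np.float64(0.0005914298279622165)])
barL (array([0.66791593, 0.13630838, 0.27502994]), [np.float64(0.001388008861265103), np.float64(0.0013880088612653147)])
barR (array([0.66029027, 0.02683627, 0.27162653]), [np.float64(0.00018639940778238687), np.float64(0.00018639940778218323)])
head (array([0.63710341, 0.08512004, 0.18416936]), [np.float64(0.0005151154820936883), np.float64(0.0005151154820936274)])
tin [ 0.43168304 -0.23453972  0.05      ] [ 0.43522441 -0.22945547  0.05      ] (array([ 0.43181356, -0.23270219,  0.05954303]), [np.float64(0.0012773499685566885), np.float64(0.0012773499685567922)])
base bolts [0.5093559  0.18633864 0.012     ]
base bolts [0.49239588 0.00866509 0.012     ]
```

The crop confirms it: the red tin with the white band is at top (363,241), its neighbours are orange or brown, and the press is shut with its lever raised. The positions agree with the sizes given: rod 195 mm, bar 272 mm and yaw about -4.3°. I'll move over the press front first, then on to the tin.

```bash
cat >> h.py <<'E'
from scipy.spatial.transform import Rotation as Ro
def go(p,yawy=None,R=None):
    s=status.get_state(); R0=s["eef_rot"]
    if R is None:
        a=np.radians(yawy); y=np.array([np.cos(a),np.sin(a),0]); z=np.array([0,0,-1.]); R=np.c_[np.cross(y,z),y,z]
    print("slide",(R0.T@(np.array(p)-s["tool_pos"])).round(4).tolist(),"dr",np.degrees(Ro.from_matrix(R0.T@R).as_rotvec()).round(2).tolist(), "t",round(s["clock"],2))
E
python3 -c "
from h import *
go((.42,.1,.30),85.7)"
```

```text
slide [-0.3605, -0.3372, -0.069] dr [-0.08, -0.02, -15.68] t 0.15
```

Call:
carry_out(
  slide=[
    [-0.03, -0.028, -0.006],
    [-0.066, -0.062, -0.013],
    [-0.102, -0.095, -0.02],
    [-0.138, -0.129, -0.026],
    [-0.174, -0.163, -0.033],
    [-0.21, -0.196, -0.04],
    [-0.246, -0.23, -0.047],
    [-0.282, -0.264, -0.054],
  ],
  dr=[
    [0, 0, -2],
    [0, 0, -4],
    [0, 0, -6],
    [0, 0, -8],
    [0, 0, -10],
    [0, 0, -12],
    [0, 0, -14],
    [0, 0, -15.7],
  ],
)

```text
clock: 0.95
tool_pos: [0.3716, 0.1941, 0.2856]
eef_rot: [[-0.997, 0.073, 0.0], [0.073, 0.997, 0.0], [-0.0, 0.0, -1.0]]
ft_force: [1.3, -0.3, -0.4]
grip_width: 0.0855
gripper_force: 0.0
```

```bash
python3 -c "
from h import *
go((.42,.1,.30),85.7); go((.40,-.20,.25),37)
s=status.get_state();im=optics.get_image('wrist');np.save('pics/w1.npy',im);C=cam('wrist',s)
print(s['tool_pos'],[proj(C,p) for p in ((.56,.0916,.022),(.597,.177,.195))])
m=mask(im,(105,150,40),(125,255,255));print(blobs(m,60))
m=mask(im,(20,170,90),(32,255,255));print(blobs(m,60))
"
```

```text
slide [-0.0551, -0.0903, -0.0145] dr [0.01, 0.02, 0.11] t 0.95
slide [-0.0571, -0.391, 0.0355] dr [0.02, 0.01, 48.81] t 0.95
[0.37161313 0.19411475 0.28555228] [(np.float64(216.86977214097573), np.float64(305.52887797370494)), (np.float64(277.6747096473791), np.float64(437.30554214144576))]
[([192, 284, 55, 46, 496], [218.7, 306.8]), ([0, 324, 17, 34, 389], [6.3, 341.5])]
[]
```

```bash
python3 -c "
from h import *
go((.432,-.234,.20),37)"
```

```text
slide [-0.0895, -0.4161, 0.0883] dr [-0.09, 0.3, 48.43] t 1.0
```

Call:
carry_out(
  slide=[
    [-0.009, -0.04, 0.009],
    [-0.018, -0.085, 0.018],
    [-0.028, -0.13, 0.028],
    [-0.037, -0.175, 0.037],
    [-0.047, -0.22, 0.047],
    [-0.057, -0.265, 0.057],
    [-0.067, -0.31, 0.067],
    [-0.076, -0.354, 0.076],
  ],
  dr=[
    [0, 0, 6],
    [0, 0, 12],
    [0, 0, 18],
    [0, 0, 24],
    [0, 0, 30],
    [0, 0, 36],
    [0, 0, 42],
    [0, 0, 48.6],
  ],
)

```text
clock: 1.8
tool_pos: [0.4204, -0.1647, 0.2087]
eef_rot: [[-0.599, 0.801, 0.0], [0.801, 0.599, 0.0], [0.0, 0.0, -1.0]]
ft_force: [0.9, -0.4, 0.6]
grip_width: 0.086
gripper_force: 0.0
```

```bash
python3 -c "
from h import *
go((.432,-.234,.20),37)
s=status.get_state();im=optics.get_image('wrist');np.save('pics/w2.npy',im);C=cam('wrist',s)
h=cv2.cvtColor(im,cv2.COLOR_RGB2HSV); m=((((h[...,0]<5)|(h[...,0]>172))&(h[...,1]>150)&(h[...,2]>110))*255).astype(np.uint8)
print(blobs(m,60),proj(C,(.432,-.234,.05)),s['joint_velocities'].round(2))
"
```

```text
slide [-0.0624, -0.0323, 0.0087] dr [0.01, -0.01, -0.18] t 1.8
[([222, 226, 56, 51, 2213], [249.8, 251.3])] (np.float64(246.24290794325404), np.float64(252.41202829246623)) [-0.83  0.43  0.24 -0.19  0.    0.33]
```

Call:
carry_out(
  slide=[
    [-0.02, -0.01, 0.01],
    [-0.042, -0.022, 0.02],
    [-0.062, -0.032, 0.04],
    [-0.062, -0.032, 0.06],
    [-0.062, -0.032, 0.069],
    [-0.062, -0.032, 0.069],
    [-0.062, -0.032, 0.069],
    [-0.062, -0.032, 0.069],
  ],
  dr=[
    [0, 0, 0],
    [0, 0, 0],
    [0, 0, 0],
    [0, 0, 0],
    [0, 0, 0],
    [0, 0, 0],
    [0, 0, 0],
    [0, 0, 0],
  ],
)

```text
clock: 2.65
tool_pos: [0.4332, -0.2314, 0.1414]
eef_rot: [[-0.604, 0.797, 0.001], [0.797, 0.604, -0.001], [-0.002, 0.001, -1.0]]
ft_force: [-0.3, -0.5, -0.6]
grip_width: 0.0853
gripper_force: 0.0
```

```bash
python3 -c "
from h import *
s=status.get_state();im=optics.get_image('wrist');np.save('pics/w3.npy',im);C=cam('wrist',s)
h=cv2.cvtColor(im,cv2.COLOR_RGB2HSV); m=((((h[...,0]<5)|(h[...,0]>172))&(h[...,1]>150)&(h[...,2]>110))*255).astype(np.uint8)
b=blobs(m,60);print(b,proj(C,(.432,-.234,.05)),s['joint_velocities'].round(2),s['tool_pos'])
c=max(cv2.findContours(m,0,1)[0],key=cv2.contourArea); e=cv2.fitEllipse(c);print(e,plane(C,*e[0],.05),plane(C,*b[0][1],.05))
T=cam('top');print(tri(ray(T,363.2,240.9),ray(C,*e[0])), 57/1000*C[0]/e[1][1])
cv2.imwrite('pics/w3.png',im[:,:,::-1])
"
```

```text
[([243, 180, 75, 71, 4102], [279.6, 214.6])] (np.float64(274.81952841403046), np.float64(216.41383241604245)) [ 0.   -0.    0.   -0.01  0.    0.  ] [ 0.43318713 -0.2314077   0.14139107]
((279.5954284667969, 214.5564727783203), (69.56405639648438, 73.22470092773438), 91.49983978271484) [ 0.43398135 -0.2306405   0.05      ] [ 0.43400506 -0.230666    0.05      ]
(array([ 0.43474815, -0.23498805,  0.03910171]), [np.float64(0.002076412440850312), np.float64(0.0020764124408504756)]) 0.2554272338355797
```

View pics/w3.png

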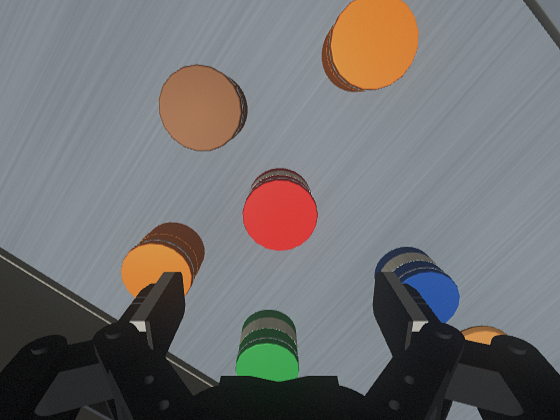

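The wrist view shows the red lid at (280,214), centred between the fingers at (165,300) and (400,300). The orange tin at (155,270) and the blue tin at (430,290) are clear of the closing line.

```bash
python3 -c "
from h import *
go((.4338,-.2315,.017),37)"
```

```text
slide [-0.0001, 0.0004, 0.1244] dr [0.04, 0.1, 0.16] t 2.7
```

Call:
carry_out(
  slide=[
    [0, 0, 0.02],
    [0, 0, 0.045],
    [0, 0, 0.07],
    [0, 0, 0.09],
    [0, 0, 0.105],
    [0, 0, 0.118],
    [0, 0, 0.124],
    [0, 0, 0.124],
  ],
  dr=[
    [0, 0, 0],
    [0, 0, 0],
    [0, 0, 0],
    [0, 0, 0],
    [0, 0, 0],
    [0, 0, 0],
    [0, 0, 0],
    [0, 0, 0],
  ],
  grip=0.08,
)

```text
clock: 3.5
tool_pos: [0.4325, -0.2312, 0.0162]
eef_rot: [[-0.604, 0.797, -0.0], [0.797, 0.604, 0.0], [0.001, -0.0, -1.0]]
ft_force: [-0.1, -0.4, 0.6]
grip_width: 0.0799
gripper_force: 0.0
```

Call:
carry_out(
  slide=[
    [0, 0, 0],
    [0, 0, 0],
    [0, 0, 0],
    [0, 0, 0],
    [0, 0, 0],
    [0, 0, 0],
    [0, 0, 0],
    [0, 0, 0],
  ],
  dr=[
    [0, 0, 0],
    [0, 0, 0],
    [0, 0, 0],
    [0, 0, 0],
    [0, 0, 0],
    [0, 0, 0],
    [0, 0, 0],
    [0, 0, 0],
  ],
  grip=0.04,
)

```text
clock: 4.3
tool_pos: [0.4335, -0.2321, 0.0176]
eef_rot: [[-0.604, 0.797, 0.002], [0.797, 0.604, -0.001], [-0.002, 0.001, -1.0]]
ft_force: [-0.6, 1.1, 6.4]
grip_width: 0.0551
gripper_force: 63.2
```

Call:
carry_out(
  slide=[
    [0, 0, -0.01],
    [0, 0, -0.025],
    [0, 0, -0.045],
    [0, 0, -0.065],
    [0, 0, -0.085],
    [0, 0, -0.1],
    [0, 0, -0.11],
    [0, 0, -0.11],
  ],
  dr=[
    [0, 0, 0],
    [0, 0, 0],
    [0, 0, 0],
    [0, 0, 0],
    [0, 0, 0],
    [0, 0, 0],
    [0, 0, 0],
    [0, 0, 0],
  ],
)

```text
clock: 5.1
tool_pos: [0.4333, -0.2321, 0.1279]
eef_rot: [[-0.603, 0.797, 0.002], [0.797, 0.603, -0.002], [-0.003, 0.001, -1.0]]
ft_force: [-0.3, -0.1, -2.7]
grip_width: 0.0552
gripper_force: 63.7
```

```bash
python3 -c "
from h import *
s=status.get_state();im=optics.get_image('wrist');C=cam('wrist',s)
h=cv2.cvtColor(im,cv2.COLOR_RGB2HSV); m=((((h[...,0]<5)|(h[...,0]>172))&(h[...,1]>150)&(h[...,2]>110))*255).astype(np.uint8)
print(blobs(m,60))
c=max(cv2.findContours(m,0,1)[0],key=cv2.contourArea); e=cv2.fitEllipse(c)
zl=s['tool_pos'][2]-.0176+.05
p=plane(C,*e[0],zl);print(e,p,'off tool',s['eef_rot'].T@(p-s['tool_pos']),s['grip_width'],s['gripper_force'])
cv2.imwrite('pics/w4.png',im[:,:,::-1])
go((.50,.0916,.14),85.7);go((.5605,.0916,.14),85.7)
"
```

```text
[([208, 251, 141, 122, 13508], [278.4, 311.5])]
((278.39630126953125, 311.4896240234375), (120.52115631103516, 140.72080993652344), 90.6052017211914) [ 0.4325573  -0.23084232  0.16029858] off tool [ 0.00137834  0.00016218 -0.03240377] 0.0551813827649674 63.66390377283096
slide [0.2172, 0.2487, -0.0134] dr [-0.01, 0.07, -48.58] t 5.15
slide [0.1807, 0.2969, -0.0133] dr [-0.01, 0.07, -48.58] t 5.15
```

View pics/w4.png

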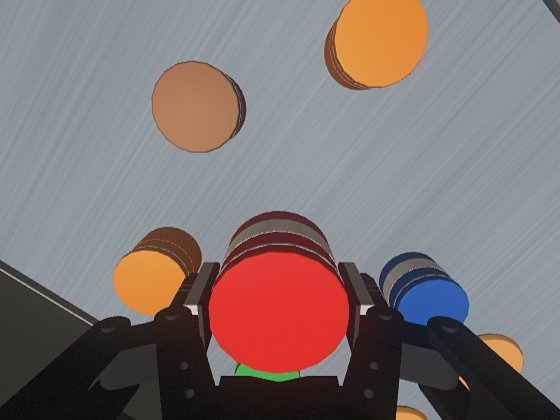

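The tin is held upright, with its lid at (278,311), 1 mm off the grip centre. I'll rise for a still look at the nest, passing beside the tin.

```bash
python3 -c "
from h import *
go((.42,-.07,.33),85.7)"
```

```text
slide [0.1364, 0.0874, -0.2033] dr [-0.01, 0.07, -48.58] t 5.15
```

Call:
carry_out(
  slide=[
    [0.015, 0.01, -0.025],
    [0.04, 0.026, -0.06],
    [0.065, 0.042, -0.1],
    [0.09, 0.058, -0.135],
    [0.115, 0.074, -0.17],
    [0.13, 0.083, -0.195],
    [0.136, 0.087, -0.203],
    [0.136, 0.087, -0.203],
  ],
  dr=[
    [0, 0, -5],
    [0, 0, -13],
    [0, 0, -21],
    [0, 0, -29],
    [0, 0, -37],
    [0, 0, -45],
    [0, 0, -48.6],
    [0, 0, -48.6],
  ],
)

```text
clock: 5.95
tool_pos: [0.4202, -0.0698, 0.3299]
eef_rot: [[-0.997, 0.073, 0.001], [0.073, 0.997, -0.0], [-0.001, -0.0, -1.0]]
ft_force: [0.4, -0.1, -2.7]
grip_width: 0.0551
gripper_force: 64.2
```

```bash
python3 -c "
from h import *
s=status.get_state();im=optics.get_image('wrist');np.save('pics/w5.npy',im);C=cam('wrist',s)
m=mask(im,(105,150,40),(125,255,255));print(blobs(m,60),s['tool_pos'],s['joint_velocities'].round(2),s['grip_width'])
print(proj(C,(.5605,.0916,.022)),proj(C,(.597,.177,.195)),proj(C,(.55,.177,.195)))
for c in cv2.findContours(m,0,1)[0]:
    if cv2.contourArea(c)>300: e=cv2.fitEllipse(c);print(e,plane(C,*e[0],.022),tri(ray(C,*e[0]),ray(cam('side'),286.5,230.6)),tri(ray(C,*e[0]),ray(cam('top'),251.5,202.8)))
cv2.imwrite('pics/w5.png',im[:,:,::-1])
go((.52,.0916,.14),85.7);go((.5605,.0916,.14),85.7)
"
```

```text
[([369, 227, 53, 47, 458], [395.1, 250.4]), ([165, 264, 34, 31, 525], [177.8, 276.1])] [ 0.42015107 -0.06976213  0.32994267] [-0.03  0.03 -0.04 -0.03 -0.01  0.04] 0.05508842287926511
(np.float64(392.48692523637135), np.float64(249.6361548743219)) (np.float64(530.10821172905), np.float64(347.15338369748395)) (np.float64(537.9017758359034), np.float64(307.96099365750877))
((178.86441040039062, 276.5437927246094), (22.88519859313965, 34.53297805786133), 50.53111267089844) [ 0.58236407 -0.23614014  0.022     ] (array([ 0.44788227, -0.14274173,  0.26468498]), [np.float64(0.0044099110107666505), np.float64(0.004409911010766617)]) (array([0.38249565, 0.01315385, 0.54496045]), [np.float64(0.09122988828548749), np.float64(0.09122988828548749)])
((394.713134765625, 250.34127807617188), (45.014564514160156, 52.62944793701172), 66.8351058959961) [0.56190581 0.0949762  0.022     ] (array([0.56535757, 0.09808946, 0.01267819]), [np.float64(0.0009879509453081285), np.float64(0.0009879509453081887)]) (array([0.55778198, 0.09151561, 0.03110084]), [np.float64(0.00040909570025529987), np.float64(0.00040909570025517936)])
slide [-0.0878, 0.1689, 0.1888] dr [-0.0, -0.02, -0.0] t 6.0
slide [-0.1281, 0.172, 0.1887] dr [-0.0, -0.02, -0.0] t 6.0
```

Call:
carry_out(
  slide=[
    [-0.015, 0.025, 0.02],
    [-0.04, 0.06, 0.05],
    [-0.065, 0.1, 0.08],
    [-0.09, 0.135, 0.12],
    [-0.11, 0.16, 0.16],
    [-0.125, 0.17, 0.19],
    [-0.13, 0.1742, 0.2],
    [-0.13, 0.1742, 0.2],
  ],
  dr=[
    [0, 0, 0],
    [0, 0, 0],
    [0, 0, 0],
    [0, 0, 0],
    [0, 0, 0],
    [0, 0, 0],
    [0, 0, 0],
    [0, 0, 0],
  ],
)

```text
clock: 6.8
tool_pos: [0.5603, 0.0932, 0.1251]
eef_rot: [[-0.997, 0.075, -0.008], [0.075, 0.997, -0.0], [0.008, -0.001, -1.0]]
ft_force: [-0.2, -0.7, -2.4]
grip_width: 0.0549
gripper_force: 64.3
```

```bash
python3 -c "
from h import *
go((.5625,.094,.06),85.7)"
```

```text
slide [-0.0027, 0.001, 0.0651] dr [-0.06, -0.45, -0.02] t 6.8
```

Call:
carry_out(
  slide=[
    [0, 0, 0.015],
    [0, 0, 0.03],
    [0, 0, 0.045],
    [0, 0, 0.058],
    [0, 0, 0.067],
    [0, 0, 0.07],
    [0, 0, 0.07],
    [0, 0, 0.07],
  ],
  dr=[
    [0, 0, 0],
    [0, 0, 0],
    [0, 0, 0],
    [0, 0, 0],
    [0, 0, 0],
    [0, 0, 0],
    [0, 0, 0],
    [0, 0, 0],
  ],
)

```text
clock: 7.6
tool_pos: [0.563, 0.0934, 0.06]
eef_rot: [[-0.997, 0.075, 0.001], [0.075, 0.997, 0.0], [-0.001, 0.0, -1.0]]
ft_force: [-0.3, -0.0, -2.2]
grip_width: 0.055
gripper_force: 64.3
```

```bash
python3 -c "
from h import *
s=status.get_state();im=optics.get_image('side');S=cam('side')
print(s['tool_pos'],s['eef_rot'][:,2])
h=cv2.cvtColor(im,cv2.COLOR_RGB2HSV); m=((((h[...,0]<5)|(h[...,0]>172))&(h[...,1]>150)&(h[...,2]>70))*255).astype(np.uint8)
m[:150]=0;m[300:]=0;print(blobs(m,15))
b=mask(im,(105,150,60),(125,255,255));b[:180]=0;b[280:]=0;print(blobs(b))
cv2.imwrite('pics/s5.png',cv2.resize(im[120:270,220:370],None,fx=4,fy=4,interpolation=2)[:,:,::-1])
t=s['tool_pos']+s['eef_rot']@[.0014,0,0]
print([np.round(proj(S,p),1) for p in ((t[0],t[1],t[2]+.0324),(t[0],t[1],t[2]-.0176),(.5605,.0916,.022),(.562,.095,.022))])
"
```

```text
[0.56297136 0.09336525 0.05997391] [ 1.00800362e-03  6.91136856e-05 -9.99999490e-01]
[([278, 205, 10, 18, 120], [282.7, 213.6]), ([278, 225, 19, 6, 37], [286.8, 227.7])]
[([273, 224, 27, 17, 101], [285.7, 234.0])]
[array([286.8, 211. ]), array([286.5, 224.2]), array([286.3, 229.9]), array([286.3, 229. ])]
```

View pics/s5.png

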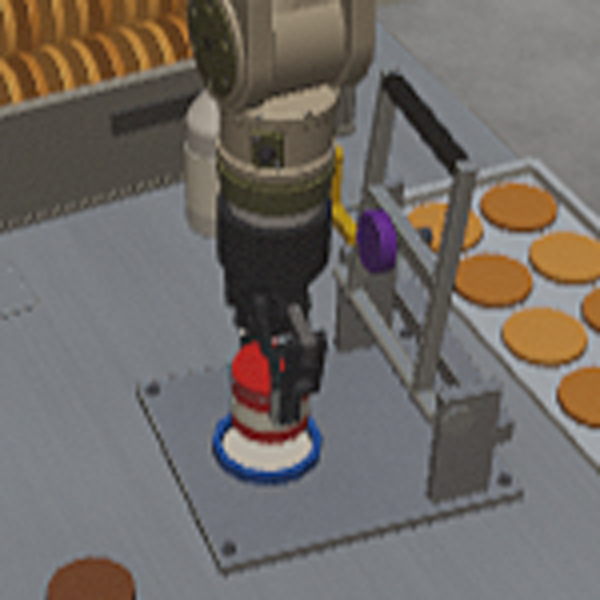

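The side view shows the tin's lower edge at crop (270,440), over the blue ring centred at (268,440), so they line up within about 1 mm. I'll lower it.

Call:
carry_out(
  slide=[
    [0.001, 0, 0.006],
    [0.001, 0, 0.012],
    [0.001, 0, 0.018],
    [0.001, 0, 0.022],
    [0.001, 0, 0.026],
    [0.001, 0, 0.029],
    [0.001, 0, 0.03],
    [0.001, 0, 0.03],
  ],
  dr=[
    [0, 0, 0],
    [0, 0, 0],
    [0, 0, 0],
    [0, 0, 0],
    [0, 0, 0],
    [0, 0, 0],
    [0, 0, 0],
    [0, 0, 0],
  ],
)

```text
clock: 8.45
tool_pos: [0.5614, 0.0935, 0.0297]
eef_rot: [[-0.997, 0.075, -0.0], [0.075, 0.997, 0.0], [0.0, 0.0, -1.0]]
ft_force: [-3.4, -0.0, 2.8]
grip_width: 0.0553
gripper_force: 64.9
```

Call:
carry_out(
  slide=[
    [0, 0, 0],
    [0, 0, 0],
    [0, 0, 0],
    [0, 0, 0],
    [0, 0, 0],
    [0, 0, 0],
    [0, 0, 0],
    [0, 0, 0],
  ],
  dr=[
    [0, 0, 0],
    [0, 0, 0],
    [0, 0, 0],
    [0, 0, 0],
    [0, 0, 0],
    [0, 0, 0],
    [0, 0, 0],
    [0, 0, 0],
  ],
  grip=0.078,
)

```text
clock: 9.25
tool_pos: [0.5615, 0.0935, 0.0293]
eef_rot: [[-0.997, 0.075, 0.0], [0.075, 0.997, 0.0], [-0.0, 0.0, -1.0]]
ft_force: [0.3, -0.3, -0.1]
grip_width: 0.078
gripper_force: 0.0
```

Call:
carry_out(
  slide=[
    [0, 0, -0.01],
    [0, 0, -0.025],
    [0, 0, -0.045],
    [0.01, 0, -0.075],
    [0.03, 0, -0.11],
    [0.06, 0, -0.14],
    [0.09, 0, -0.17],
    [0.1, 0, -0.18],
  ],
  dr=[
    [0, 0, 0],
    [0, 0, 0],
    [0, 0, 0],
    [0, 0, 0],
    [0, 0, 0],
    [0, 0, 0],
    [0, 0, 0],
    [0, 0, 0],
  ],
)

```text
clock: 10.05
tool_pos: [0.4607, 0.1013, 0.2131]
eef_rot: [[-0.997, 0.074, 0.004], [0.074, 0.997, 0.0], [-0.004, 0.001, -1.0]]
ft_force: [0.6, -0.3, 0.2]
grip_width: 0.078
gripper_force: 0.0
```

```bash
python3 -c "
from h import *
im=optics.get_image('side');S=cam('side');s=status.get_state();print(s['tool_pos'],s['ft_force'])
h=cv2.cvtColor(im,cv2.COLOR_RGB2HSV); m=((((h[...,0]<5)|(h[...,0]>172))&(h[...,1]>150)&(h[...,2]>70))*255).astype(np.uint8)
m[:150]=0;m[300:]=0;print(blobs(m,15))
b=mask(im,(105,150,60),(125,255,255));b[:180]=0;b[280:]=0;print(blobs(b))
t=optics.get_image('top')
cv=np.zeros((450,800,3),np.uint8);cv[:450,:400]=cv2.resize(im[140:290,220:354],(400,450),interpolation=2);cv[:416,400:]=cv2.resize(t[130:234,200:300],(400,416),interpolation=2)
cv2.imwrite('pics/s6.png',cv[:,:,::-1])
"
```

```text
[0.46081535 0.10142687 0.21343345] [-1.56227375 -0.93150182  0.98757574]
[([277, 214, 20, 17, 250], [286.5, 221.3])]
[([273, 224, 27, 17, 99], [286.2, 234.0])]
```

View pics/s6.png

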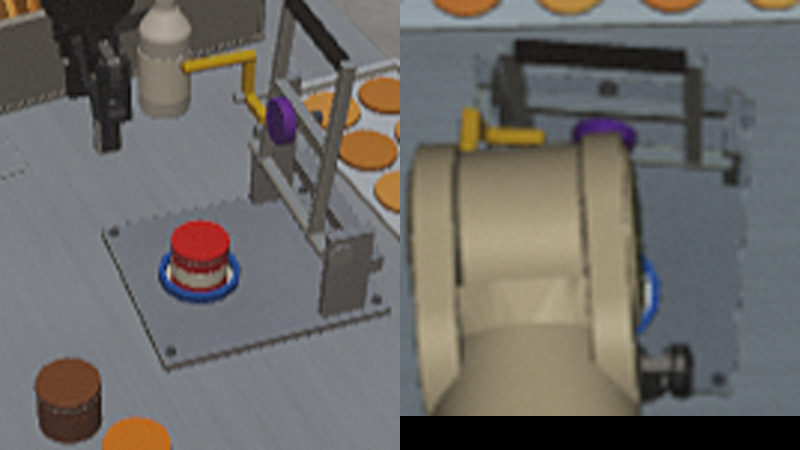

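The left panel shows the red tin standing in the blue ring at about (200,250), and the rod is untouched. Next I'll grip the catch rod from above and lead it along its arc.

```bash
python3 -c "
from h import *
go((.592,.179,.24),85.7)"
```

```text
slide [-0.1239, 0.0872, -0.0277] dr [0.03, 0.26, 0.05] t 10.15
```

Call:
carry_out(
  slide=[
    [0, 0.01, -0.015],
    [-0.02, 0.03, -0.03],
    [-0.05, 0.055, -0.03],
    [-0.08, 0.075, -0.03],
    [-0.105, 0.087, -0.028],
    [-0.12, 0.087, -0.028],
    [-0.124, 0.087, -0.028],
    [-0.124, 0.087, -0.028],
  ],
  dr=[
    [0, 0, 0],
    [0, 0, 0],
    [0, 0, 0],
    [0, 0, 0],
    [0, 0, 0],
    [0, 0, 0],
    [0, 0, 0],
    [0, 0, 0],
  ],
  grip=0.05,
)

```text
clock: 10.95
tool_pos: [0.5924, 0.1781, 0.2352]
eef_rot: [[-0.997, 0.075, -0.003], [0.075, 0.997, -0.0], [0.003, -0.001, -1.0]]
ft_force: [0.8, -0.5, 0.7]
grip_width: 0.0503
gripper_force: 0.0
```

```bash
python3 -c "
from h import *
s=status.get_state();im=optics.get_image('wrist');C=cam('wrist',s);print(s['tool_pos'],s['eef_rot'][:,2].round(3))
m=mask(im,(20,150,80),(34,255,255));print(blobs(m,30))
ys,xs=np.nonzero(m); 
for q in (0,5,10,20,30,40): 
    r=ys.min()+q; k=xs[ys==r]; 
    if len(k): print(r,k.min(),k.max(),plane(C,(k.min()+k.max())/2,r,.198).round(4))
cv2.imwrite('pics/w7.png',im[:,:,::-1])
go((.592,.179,.176),85.7)
"
```

```text
[0.59238528 0.17814228 0.23521067] [-0.003 -0.    -1.   ]
[([227, 230, 70, 107, 2609], [274.9, 284.4])]
230 277 277 [0.5836 0.1781 0.198 ]
235 278 295 [0.5872 0.1835 0.198 ]
240 277 295 [0.5904 0.183  0.198 ]
250 277 294 [0.5969 0.1822 0.198 ]
260 277 294 [0.6035 0.1818 0.198 ]
270 277 293 [0.6102 0.181  0.198 ]
slide [-0.0003, 0.0009, 0.0599] dr [-0.02, -0.12, -0.01] t 11.0
```

View pics/w7.png

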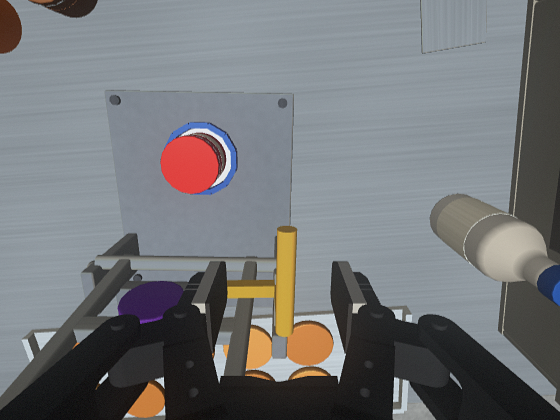

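The wrist view shows the yellow rod between the fingers, at u 277-295 with its free end at v 228, about 4 mm left of the grip centre. I'll correct and descend.

Call:
carry_out(
  slide=[
    [-0.003, 0.0045, 0.01],
    [-0.003, 0.0045, 0.025],
    [-0.003, 0.0045, 0.04],
    [-0.003, 0.0045, 0.052],
    [-0.003, 0.0045, 0.06],
    [-0.003, 0.0045, 0.06],
    [-0.003, 0.0045, 0.06],
    [-0.003, 0.0045, 0.06],
  ],
  dr=[
    [0, 0, 0],
    [0, 0, 0],
    [0, 0, 0],
    [0, 0, 0],
    [0, 0, 0],
    [0, 0, 0],
    [0, 0, 0],
    [0, 0, 0],
  ],
)

```text
clock: 11.8
tool_pos: [0.5958, 0.1829, 0.1782]
eef_rot: [[-0.997, 0.075, 0.002], [0.075, 0.997, 0.0], [-0.001, 0.0, -1.0]]
ft_force: [0.2, 0.5, -0.3]
grip_width: 0.0502
gripper_force: 0.0
```

Call:
carry_out(
  slide=[
    [0, 0, 0],
    [0, 0, 0],
    [0, 0, 0],
    [0, 0, 0],
    [0, 0, 0],
    [0, 0, 0],
    [0, 0, 0],
    [0, 0, 0],
  ],
  dr=[
    [0, 0, 0],
    [0, 0, 0],
    [0, 0, 0],
    [0, 0, 0],
    [0, 0, 0],
    [0, 0, 0],
    [0, 0, 0],
    [0, 0, 0],
  ],
  grip=0.0,
)

```text
clock: 12.6
tool_pos: [0.5954, 0.1827, 0.1777]
eef_rot: [[-0.997, 0.075, 0.001], [0.075, 0.997, 0.0], [-0.001, 0.0, -1.0]]
ft_force: [-0.6, -0.8, 5.0]
grip_width: 0.0101
gripper_force: 58.5
```

Call:
carry_out(
  slide=[
    [0, 0.0045, 0.0002],
    [0, 0.0089, 0.0009],
    [0, 0.0133, 0.002],
    [0, 0.0175, 0.0036],
    [0, 0.0216, 0.0055],
    [0, 0.0254, 0.0079],
    [0, 0.029, 0.0106],
    [0, 0.0323, 0.0136],
  ],
  dr=[
    [0, 0, 0],
    [0, 0, 0],
    [0, 0, 0],
    [0, 0, 0],
    [0, 0, 0],
    [0, 0, 0],
    [0, 0, 0],
    [0, 0, 0],
  ],
)

```text
clock: 13.4
tool_pos: [0.5984, 0.2149, 0.165]
eef_rot: [[-0.997, 0.075, 0.002], [0.075, 0.997, -0.0], [-0.002, -0.0, -1.0]]
ft_force: [-1.9, -3.7, 12.3]
grip_width: 0.0096
gripper_force: 58.7
```

Call:
carry_out(
  slide=[
    [0, 0.0029, 0.0034],
    [0, 0.0056, 0.0071],
    [0, 0.0078, 0.011],
    [0, 0.0096, 0.0151],
    [0, 0.0111, 0.0194],
    [0, 0.012, 0.0238],
    [0, 0.0126, 0.0282],
    [0, 0.0127, 0.0327],
  ],
  dr=[
    [0, 0, 0],
    [0, 0, 0],
    [0, 0, 0],
    [0, 0, 0],
    [0, 0, 0],
    [0, 0, 0],
    [0, 0, 0],
    [0, 0, 0],
  ],
)

```text
clock: 14.2
tool_pos: [0.6003, 0.2255, 0.1371]
eef_rot: [[-0.997, 0.077, 0.007], [0.077, 0.997, -0.003], [-0.007, -0.003, -1.0]]
ft_force: [-13.3, -12.9, 50.7]
grip_width: 0.0097
gripper_force: 64.0
```

Call:
carry_out(
  slide=[
    [0, 0, 0.001],
    [0, 0, 0.002],
    [0, 0, 0.003],
    [0, 0, 0.004],
    [0, 0, 0.004],
    [0, 0, 0.004],
    [0, 0, 0.004],
    [0, 0, 0.004],
  ],
  dr=[
    [0, 0, 0],
    [0, 0, 0],
    [0, 0, 0],
    [0, 0, 0],
    [0, 0, 0],
    [0, 0, 0],
    [0, 0, 0],
    [0, 0, 0],
  ],
)

```text
clock: 15.0
tool_pos: [0.6004, 0.2255, 0.1371]
eef_rot: [[-0.997, 0.077, 0.01], [0.077, 0.997, -0.003], [-0.01, -0.002, -1.0]]
ft_force: [-14.4, -13.2, 50.2]
grip_width: 0.0097
gripper_force: 64.1
```

Call:
carry_out(
  slide=[
    [0, 0, -0.006],
    [0, 0, -0.006],
    [0, 0, -0.006],
    [0, 0, -0.006],
    [0, 0, -0.006],
    [0, 0, -0.006],
    [0, 0, -0.006],
    [0, 0, -0.006],
  ],
  dr=[
    [0, 0, 0],
    [0, 0, 0],
    [0, 0, 0],
    [0, 0, 0],
    [0, 0, 0],
    [0, 0, 0],
    [0, 0, 0],
    [0, 0, 0],
  ],
  grip=0.04,
)

```text
clock: 15.8
tool_pos: [0.5986, 0.2277, 0.1327]
eef_rot: [[-0.997, 0.075, -0.0], [0.075, 0.997, 0.0], [0.0, 0.0, -1.0]]
ft_force: [0.0, -0.4, -0.3]
grip_width: 0.0403
gripper_force: 0.0
```

Call:
carry_out(
  slide=[
    [0, 0, -0.01],
    [0, 0, -0.02],
    [0, 0, -0.035],
    [0, 0, -0.05],
    [0, 0, -0.06],
    [0, 0, -0.07],
    [0, 0, -0.07],
    [0, 0, -0.07],
  ],
  dr=[
    [0, 0, 0],
    [0, 0, 0],
    [0, 0, 0],
    [0, 0, 0],
    [0, 0, 0],
    [0, 0, 0],
    [0, 0, 0],
    [0, 0, 0],
  ],
)

```text
clock: 16.6
tool_pos: [0.5987, 0.2276, 0.2031]
eef_rot: [[-0.997, 0.075, 0.0], [0.075, 0.997, 0.0], [-0.0, 0.0, -1.0]]
ft_force: [0.9, -0.0, 0.5]
grip_width: 0.0402
gripper_force: 0.0
```

```bash
python3 -c "
from h import *
s=status.get_state();im=optics.get_image('wrist');C=cam('wrist',s);print(s['tool_pos'],s['ft_force'].round(1))
m=mask(im,(20,150,80),(34,255,255));print(blobs(m,30))
ys,xs=np.nonzero(m)
for r in range(ys.min(),ys.max(),12): k=xs[ys==r]; print(r,k.min(),k.max())
r=ys.min()+20;k=xs[ys==r];print('pred grip pt',[np.round(proj(C,(.5985,.181+.045*np.sin(a),.15+.045*np.cos(a))),1) for a in (1.25,1.4,1.6)])
d=optics.get_image('side');S=cam('side');ms=mask(d,(20,150,80),(34,255,255));ms[:120]=0;ms[260:]=0;ms[:,:230]=0;ms[:,345:]=0;print(blobs(ms,20))
print('pred side',[[np.round(proj(S,(x,.181+.045*np.sin(a)+.001,.15+.045*np.cos(a))),1) for x in (.583,.655)] for a in (1.25,1.4,1.6)])
cv=np.zeros((420,800,3),np.uint8);cv[:,:400]=cv2.resize(im[160:,100:436][:, :],(400,310))[:310].__class__((1,)) if 0 else 0
cv[:310,:400]=cv2.resize(im[160:,100:436],(400,310));cv[:420,400:]=cv2.resize(d[110:250,235:368],(400,420),interpolation=2)
cv2.imwrite('pics/c8.png',cv[:,:,::-1])
"
```

```text
[0.59870369 0.22763331 0.20305745] [ 0.9 -0.   0.5]
[([234, 220, 50, 101, 2033], [267.9, 279.4])]
220 266 267
232 266 283
244 266 280
256 266 281
268 266 282
280 265 281
292 265 281
304 237 281
316 234 281
pred grip pt [array([271.6, 242.5]), array([274.5, 238.1]), array([275.6, 232.7])]
[([276, 158, 30, 15, 135], [294.2, 165.2])]
pred side [[array([274.6, 163.9]), array([296.6, 158.4])], [array([274.4, 165.5]), array([296.3, 159.9])], [array([274.3, 167.9]), array([296.1, 162.3])]]
```

View pics/c8.png

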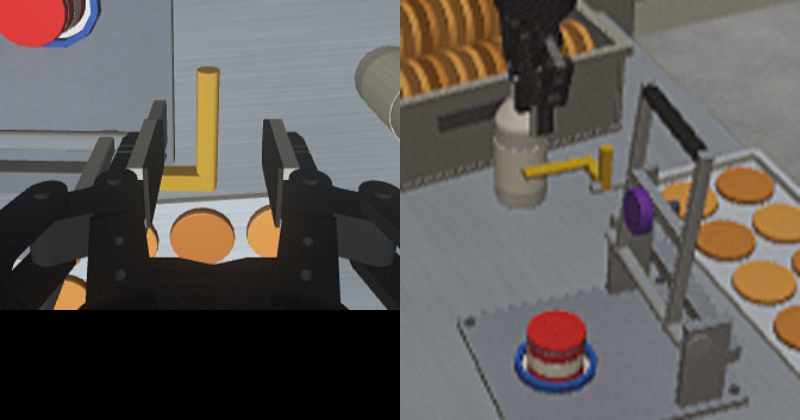

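Left panel: the rod is at (207,125). Right panel: the rod lies outward at (545,168) and the tongue stands up at (606,165), so the catch is flipped. I'll press down on it with shut fingers to make sure it is at its stop.

Call:
carry_out(
  slide=[
    [0, -0.003, 0],
    [0, -0.003, 0],
    [0, -0.003, 0],
    [0, -0.003, 0],
    [0, -0.003, 0.01],
    [0, -0.003, 0.025],
    [0, -0.003, 0.04],
    [0, -0.003, 0.044],
  ],
  dr=[
    [0, 0, 0],
    [0, 0, 0],
    [0, 0, 0],
    [0, 0, 0],
    [0, 0, 0],
    [0, 0, 0],
    [0, 0, 0],
    [0, 0, 0],
  ],
  grip=0.0,
)

```text
clock: 17.5
tool_pos: [0.5971, 0.2244, 0.1564]
eef_rot: [[-0.997, 0.075, -0.004], [0.075, 0.997, -0.001], [0.004, -0.001, -1.0]]
ft_force: [-0.5, -0.2, -0.8]
grip_width: -0.0001
gripper_force: 0.0
```

Call:
carry_out(
  slide=[
    [0, 0, 0.002],
    [0, 0, 0.003],
    [0, 0, 0.004],
    [0, 0, 0.005],
    [0, 0, 0.006],
    [0, 0, 0.007],
    [0, 0, 0.007],
    [0, 0, 0.007],
  ],
  dr=[
    [0, 0, 0],
    [0, 0, 0],
    [0, 0, 0],
    [0, 0, 0],
    [0, 0, 0],
    [0, 0, 0],
    [0, 0, 0],
    [0, 0, 0],
  ],
)

```text
clock: 18.3
tool_pos: [0.599, 0.2249, 0.1541]
eef_rot: [[-0.997, 0.075, 0.003], [0.075, 0.997, 0.001], [-0.003, 0.001, -1.0]]
ft_force: [-1.9, -0.5, 8.0]
grip_width: 0.0003
gripper_force: 4.0
```

The fingers stopped at 154 mm, so the rod centre is about 148 mm and the catch is at its stop (1.6). Now I'll go up and over to the bar, turning 90°.

Call:
carry_out(
  slide=[
    [0, 0, -0.02],
    [0, 0, -0.05],
    [0, 0, -0.09],
    [0, -0.01, -0.13],
    [-0.01, -0.04, -0.165],
    [-0.025, -0.07, -0.18],
    [-0.045, -0.1, -0.186],
    [-0.06, -0.12, -0.186],
  ],
  dr=[
    [0, 0, 0],
    [0, 0, 0],
    [0, 0, 8],
    [0, 0, 16],
    [0, 0, 24],
    [0, 0, 32],
    [0, 0, 40],
    [0, 0, 48],
  ],
  grip=0.06,
)

```text
clock: 19.1
tool_pos: [0.6505, 0.0985, 0.3401]
eef_rot: [[-0.606, 0.795, 0.004], [0.795, 0.606, -0.0], [-0.003, 0.003, -1.0]]
ft_force: [0.7, 0.6, -0.3]
grip_width: 0.0603
gripper_force: 0.0
```

```bash
python3 -c "
from h import *
go((.667,.087,.335),-4.3)"
```

```text
slide [-0.0191, 0.0061, 0.0052] dr [0.21, 0.08, 41.62] t 19.1
```

Call:
carry_out(
  slide=[
    [-0.004, 0.001, 0.001],
    [-0.008, 0.002, 0.002],
    [-0.012, 0.004, 0.003],
    [-0.016, 0.005, 0.005],
    [-0.019, 0.006, 0.005],
    [-0.019, 0.006, 0.005],
    [-0.019, 0.006, 0.005],
    [-0.019, 0.006, 0.005],
  ],
  dr=[
    [0, 0, 8],
    [0, 0, 16],
    [0, 0, 24],
    [0, 0, 32],
    [0, 0, 38],
    [0, 0, 41.6],
    [0, 0, 41.6],
    [0, 0, 41.6],
  ],
)

```text
clock: 19.9
tool_pos: [0.6657, 0.0891, 0.3331]
eef_rot: [[0.066, 0.998, 0.0], [0.998, -0.066, 0.0], [0.0, 0.0, -1.0]]
ft_force: [-0.1, 0.5, -0.6]
grip_width: 0.0599
gripper_force: 0.0
```

```bash
python3 -c "
from h import *
s=status.get_state();im=optics.get_image('wrist');C=cam('wrist',s);print(s['tool_pos'],s['eef_rot'].round(3).tolist())
print('pred',[np.round(proj(C,(.6674+a*.075,.087+a*.997,.269)),1) for a in (-.04,0,.04)])
cv2.imwrite('pics/w9.png',im[:,:,::-1])
"
```

```text
[0.66565961 0.0891206  0.33309191] [[0.066, 0.998, 0.0], [0.998, -0.066, 0.0], [0.0, 0.0, -1.0]]
pred [array([280.5, 283. ]), array([281.1, 230.7]), array([281.8, 172.4])]
```

View pics/w9.png

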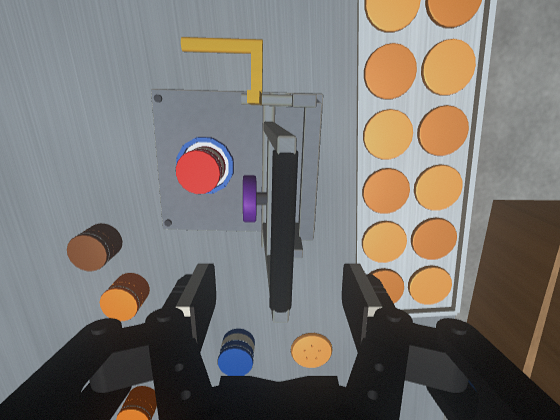

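The wrist view shows the black bar between the fingers, at u≈285 running from v 150 to 312, and the catch lying fully out at (220,45). Down to straddle and grip the bar.

Call:
carry_out(
  slide=[
    [-0.002, 0.003, 0.015],
    [-0.002, 0.003, 0.035],
    [-0.002, 0.003, 0.055],
    [-0.002, 0.003, 0.07],
    [-0.002, 0.003, 0.078],
    [-0.002, 0.003, 0.083],
    [-0.002, 0.003, 0.083],
    [-0.002, 0.003, 0.083],
  ],
  dr=[
    [0, 0, 0.5],
    [0, 0, 0.5],
    [0, 0, 0.5],
    [0, 0, 0.5],
    [0, 0, 0.5],
    [0, 0, 0.5],
    [0, 0, 0.5],
    [0, 0, 0.5],
  ],
)

```text
clock: 20.75
tool_pos: [0.6688, 0.0869, 0.2509]
eef_rot: [[0.076, 0.997, 0.001], [0.997, -0.076, 0.0], [0.0, 0.001, -1.0]]
ft_force: [1.2, -0.1, -0.9]
grip_width: 0.0602
gripper_force: 0.0
```

Call:
carry_out(
  slide=[
    [0, 0, 0],
    [0, 0, 0],
    [0, 0, 0],
    [0, 0, 0],
    [0, 0, 0],
    [0, 0, 0],
    [0, 0, 0],
    [0, 0, 0],
  ],
  dr=[
    [0, 0, 0],
    [0, 0, 0],
    [0, 0, 0],
    [0, 0, 0],
    [0, 0, 0],
    [0, 0, 0],
    [0, 0, 0],
    [0, 0, 0],
  ],
  grip=0.0,
)

```text
clock: 21.55
tool_pos: [0.6685, 0.0869, 0.2506]
eef_rot: [[0.076, 0.997, 0.001], [0.997, -0.076, 0.0], [0.0, 0.001, -1.0]]
ft_force: [-2.5, -0.5, 5.8]
grip_width: 0.014
gripper_force: 58.5
```

```bash
python3 -c "
import numpy as np
f=lambda t:np.array([-.18*np.sin(t-.0873),.18*(-np.cos(t-.0873))])
for c in range(5):
    a=c*.36
    print(c,[[0]+(f(min(a+.045*(k+1),1.77))-f(a)).round(4).tolist() for k in range(8)])
"
```

```text
0 [[0, -0.0081, -0.0005], [0, -0.0162, -0.0007], [0, -0.0243, -0.0005], [0, -0.0324, 0.0001], [0, -0.0404, 0.001], [0, -0.0484, 0.0023], [0, -0.0563, 0.004], [0, -0.0642, 0.006]]
1 [[0, -0.0077, 0.0024], [0, -0.0154, 0.0051], [0, -0.0229, 0.0081], [0, -0.0303, 0.0115], [0, -0.0375, 0.0152], [0, -0.0445, 0.0192], [0, -0.0513, 0.0235], [0, -0.058, 0.0282]]
2 [[0, -0.0064, 0.0049], [0, -0.0126, 0.0102], [0, -0.0186, 0.0156], [0, -0.0243, 0.0214], [0, -0.0297, 0.0274], [0, -0.0349, 0.0336], [0, -0.0397, 0.0401], [0, -0.0443, 0.0468]]
3 [[0, -0.0043, 0.0069], [0, -0.0082, 0.0139], [0, -0.0119, 0.0212], [0, -0.0152, 0.0286], [0, -0.0181, 0.0361], [0, -0.0208, 0.0438], [0, -0.0231, 0.0515], [0, -0.025, 0.0594]]
4 [[0, -0.0016, 0.0079], [0, -0.0028, 0.016], [0, -0.0036, 0.024], [0, -0.0041, 0.0321], [0, -0.0043, 0.0402], [0, -0.004, 0.0483], [0, -0.0034, 0.0564], [0, -0.0031, 0.059]]
```

Call:
carry_out(
  slide=[
    [0, -0.0081, -0.0005],
    [0, -0.0162, -0.0007],
    [0, -0.0243, -0.0005],
    [0, -0.0324, 0.0001],
    [0, -0.0404, 0.001],
    [0, -0.0484, 0.0023],
    [0, -0.0563, 0.004],
    [0, -0.0642, 0.006],
  ],
  dr=[
    [0, 0, 0],
    [0, 0, 0],
    [0, 0, 0],
    [0, 0, 0],
    [0, 0, 0],
    [0, 0, 0],
    [0, 0, 0],
    [0, 0, 0],
  ],
)

```text
clock: 22.35
tool_pos: [0.6043, 0.0929, 0.2447]
eef_rot: [[0.076, 0.997, 0.002], [0.997, -0.076, 0.002], [0.002, 0.002, -1.0]]
ft_force: [1.3, 4.3, 5.2]
grip_width: 0.0139
gripper_force: 58.7
```

Past where the catch would block, with low force. I'll continue.

Call:
carry_out(
  slide=[
    [0, -0.0077, 0.0024],
    [0, -0.0154, 0.0051],
    [0, -0.0229, 0.0081],
    [0, -0.0303, 0.0115],
    [0, -0.0375, 0.0152],
    [0, -0.0445, 0.0192],
    [0, -0.0513, 0.0235],
    [0, -0.058, 0.0282],
  ],
  dr=[
    [0, 0, 0],
    [0, 0, 0],
    [0, 0, 0],
    [0, 0, 0],
    [0, 0, 0],
    [0, 0, 0],
    [0, 0, 0],
    [0, 0, 0],
  ],
)

```text
clock: 23.15
tool_pos: [0.5459, 0.0983, 0.2161]
eef_rot: [[0.075, 0.997, 0.001], [0.997, -0.075, 0.004], [0.004, 0.0, -1.0]]
ft_force: [1.2, 7.3, 4.7]
grip_width: 0.0144
gripper_force: 58.7
```

Call:
carry_out(
  slide=[
    [0, -0.0064, 0.0049],
    [0, -0.0126, 0.0102],
    [0, -0.0186, 0.0156],
    [0, -0.0243, 0.0214],
    [0, -0.0297, 0.0274],
    [0, -0.0349, 0.0336],
    [0, -0.0397, 0.0401],
    [0, -0.0443, 0.0468],
  ],
  dr=[
    [0, 0, 0],
    [0, 0, 0],
    [0, 0, 0],
    [0, 0, 0],
    [0, 0, 0],
    [0, 0, 0],
    [0, 0, 0],
    [0, 0, 0],
  ],
)

```text
clock: 23.95
tool_pos: [0.5017, 0.1023, 0.1689]
eef_rot: [[0.075, 0.997, 0.0], [0.997, -0.075, 0.006], [0.006, -0.0, -1.0]]
ft_force: [1.1, 11.3, 4.0]
grip_width: 0.0141
gripper_force: 58.6
```

Call:
carry_out(
  slide=[
    [0.001, -0.0043, 0.0069],
    [0.002, -0.0082, 0.0139],
    [0.002, -0.0119, 0.0212],
    [0.002, -0.0152, 0.0286],
    [0.002, -0.0181, 0.0361],
    [0.002, -0.0208, 0.0438],
    [0.002, -0.0231, 0.0515],
    [0.002, -0.025, 0.0594],
  ],
  dr=[
    [0, 0, 0],
    [0, 0, 0],
    [0, 0, 0],
    [0, 0, 0],
    [0, 0, 0],
    [0, 0, 0],
    [0, 0, 0],
    [0, 0, 0],
  ],
)

```text
clock: 24.75
tool_pos: [0.4771, 0.1047, 0.1091]
eef_rot: [[0.076, 0.997, -0.0], [0.997, -0.076, 0.003], [0.003, -0.0, -1.0]]
ft_force: [0.0, 7.0, 3.4]
grip_width: 0.0138
gripper_force: 58.7
```

Call:
carry_out(
  slide=[
    [0, -0.0016, 0.0079],
    [0, -0.0028, 0.016],
    [0, -0.0036, 0.024],
    [0, -0.0041, 0.0321],
    [0, -0.0043, 0.0402],
    [0, -0.004, 0.0483],
    [0, -0.0034, 0.0545],
    [0, -0.0031, 0.057],
  ],
  dr=[
    [0, 0, 0],
    [0, 0, 0],
    [0, 0, 0],
    [0, 0, 0],
    [0, 0, 0],
    [0, 0, 0],
    [0, 0, 0],
    [0, 0, 0],
  ],
)

```text
clock: 25.55
tool_pos: [0.4741, 0.105, 0.0536]
eef_rot: [[0.076, 0.997, 0.0], [0.997, -0.076, 0.003], [0.003, -0.0, -1.0]]
ft_force: [-9.2, 6.4, 31.0]
grip_width: 0.0142
gripper_force: 61.5
```

Call:
carry_out(
  slide=[
    [0, 0, 0.001],
    [0, 0, 0.002],
    [0, 0, 0.002],
    [0, 0, 0.002],
    [0, 0, 0.002],
    [0, 0, 0.002],
    [0, 0, 0.002],
    [0, 0, 0.002],
  ],
  dr=[
    [0, 0, 0],
    [0, 0, 0],
    [0, 0, 0],
    [0, 0, 0],
    [0, 0, 0],
    [0, 0, 0],
    [0, 0, 0],
    [0, 0, 0],
  ],
)

```text
clock: 26.35
tool_pos: [0.4742, 0.105, 0.0535]
eef_rot: [[0.076, 0.997, 0.001], [0.997, -0.076, 0.003], [0.003, 0.001, -1.0]]
ft_force: [-10.2, 6.2, 31.6]
grip_width: 0.014
gripper_force: 61.8
```

```bash
python3 -c "
from h import *
d=optics.get_image('side');t=optics.get_image('top');s=status.get_state();print(s['tool_pos'],s['ft_force'],s['grip_width'])
cv=np.zeros((420,800,3),np.uint8);cv[:420,:400]=cv2.resize(d[130:270,235:368],(400,420),interpolation=2);cv[:416,400:]=cv2.resize(t[130:234,200:300],(400,416),interpolation=2)
cv2.imwrite('pics/f.png',cv[:,:,::-1])
for n,im in(('side',d),('top',t)):
    m=mask(im,(20,150,80),(34,255,255));m[:120]=0;m[260:]=0;m[:,:200]=0;m[:,345:]=0;print(n,blobs(m,15))
    h=cv2.cvtColor(im,cv2.COLOR_RGB2HSV);r=((((h[...,0]<5)|(h[...,0]>172))&(h[...,1]>150)&(h[...,2]>70))*255).astype(np.uint8);print('red',blobs(r,15)); print('purple',blobs(mask(im,(130,100,30),(160,255,255)),5))
"
```

```text
[0.47414856 0.10501605 0.05347792] [-10.4839801    5.95431878  32.00186236] 0.014165125858200091
side [([276, 158, 30, 15, 136], [293.9, 165.3])]
red [([277, 216, 13, 13, 66], [281.5, 223.3])]
purple [([289, 211, 6, 9, 23], [292.2, 214.3]), ([280, 212, 8, 10, 44], [283.0, 217.3])]
top [([200, 158, 22, 28, 142], [206.8, 168.8])]
red []
purple []
```

View pics/f.png

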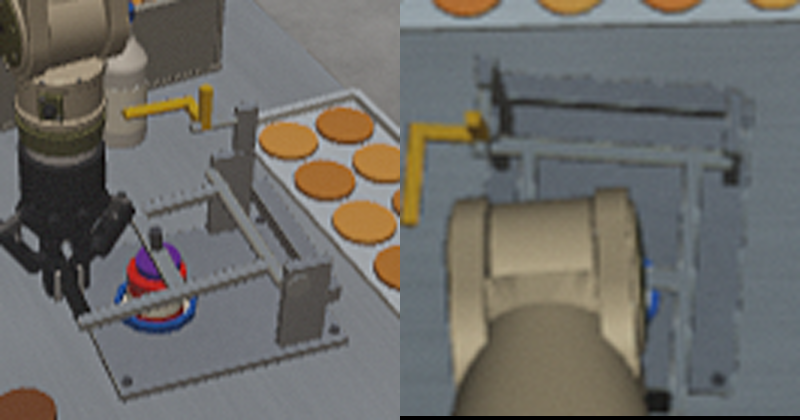

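The lever is down at its stop: the extra 2 mm commanded moved nothing. The purple head sits on the red lid at (158,265), the catch is out, and the fingers hold the bar.

```bash
python3 -c "
from workcell import job
print(job.sign_off())"
```

```text
the job is handed in; nothing more can be done
None
```

The red tin stands in the nest, the safety catch is flipped fully outward, and the fingers are holding the bar down at its stop with the purple head on the tin's lid; the job is handed in, with no verdict returned.

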